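# Sweep the wide caps into the counting tray's trough and shut its lid

## Task

A mixed handful of screw caps lies on the counting tray. Using only the fingertips, and without picking anything up, sweep the three wide caps across the plate and over its edge into the trough along the tray's side so that they lie there side by side, leaving the two narrow caps and the little bottle on the plate; then push the trough's open lid over and press it fully shut over the caps. Do not shift the little bottle or the things standing round the tray.

Things in the scene. Friction and masses are not known exactly. Their poses are not given: they have to be found in the camera images.
- counting_tray: fixed grey plastic counting tray, 270 mm (its x) by 276 mm (its y, -133 to +143). Origin on the worktop; x along the trough, y from the plate towards the trough, z up. Flat plate: top 34 mm above the worktop, x -132 to +132, y -130 to +82 mm. A rim 3 mm thick rises 12 mm above the plate on its three other sides; none on the trough side (y +82). The little bottle stands on the plate
- trough (a point): middle of the trough's floor, at tray x 0, y +111, z 16 mm. The trough runs along the tray's open side, x -132 to +132, y +82 to +140 mm; its floor lies 18 mm below the plate: room for one layer of wide caps; one lying on another, or leaning on the edge because it was not pushed right over it, keeps the lid from shutting. Outer wall 33 mm above the worktop, low near end wall 24 mm
- trough_lid (a joint): angle (rad) of the flat grey lid, 268 x 66 x 2 mm, hinged on the tray's outer edge (line y +143.5, z 35.5 mm). 0 = shut, flush with the plate (top 37 mm above the worktop), free edge just over the plate's edge; 1.57 upright; starts leaning outwards at 1.95 to 2.15, stop at 2.2. Stiff hinge (0.04 N m): the lid stays where it is left, so push it all the way
- lid_edge (a point): middle of the lid's free edge, which carries a bead 4 mm thick; 65.5 mm from the hinge line
- wide_cap_0: white ribbed screw cap, wide and flat: 38 mm diameter, 12 mm high, about 15 g, lying open side down on the tray's plate; origin at the centre of its underside
- wide_cap_1: white ribbed screw cap, wide and flat: 38 mm diameter, 12 mm high, about 15 g, lying open side down on the tray's plate; origin at the centre of its underside
- wide_cap_2: white ribbed screw cap, wide and flat: 38 mm diameter, 12 mm high, about 15 g, lying open side down on the tray's plate; origin at the centre of its underside
- narrow_cap_0: white ribbed screw cap, narrow: 22 mm diameter, 16 mm high, standing on the tray's plate, to be left on the plate; origin at the centre of its underside
- narrow_cap_1: white ribbed screw cap, narrow: 22 mm diameter, 16 mm high, standing on the tray's plate, to be left on the plate; origin at the centre of its underside
- sample_vial: little amber bottle with a white cap, 23 mm diameter, 58 mm high, standing on the plate in the corner away from the robot and the trough; origin at the centre of its underside; leave it
- clear_beaker: clear glass beaker, 90 mm diameter, 115 mm high, beside the tray on the side away from the trough; origin under its centre; leave it
- amber_bottle: amber bottle with a white cap, 37 mm diameter, 75 mm high, on the same side; origin under its centre; leave it
- dropper_bottle: amber dropper bottle with a black cap, 33 mm diameter, 86 mm high, on the same side; origin under its centre; leave it
- wide_jar: white jar with a black lid, 61 mm diameter, 78 mm high, some 0.2 m beyond the trough; origin under its centre; leave it
- tape: roll of black tape lying flat, 60 mm diameter, 18 mm high, some 0.2 m beyond the trough; origin under its centre; leave it
- felt_marker: felt marker lying on the worktop beyond the trough, 130 mm long, 13 mm thick; origin under its middle; leave it
There are look-alikes about, which are no part of the job. Leave any blue or yellow look-alike of the wide_cap_1 alone. What is shaped like the wide_cap_2 but purple is not meant.

How it is judged (in metres and radians):
On the way, in this order (a step that is already met when the one before it is completed fails the run):
1. the three wide caps lie in the trough (y of wide_cap_0 in the frame of counting_tray between 0.082 and 0.14 m and x of wide_cap_0 in the frame of counting_tray between -0.132 and 0.132 m and z of each of wide_cap_0, wide_cap_1, wide_cap_2 in the frame of counting_tray below 0.033 m and y of wide_cap_1 in the frame of counting_tray between 0.082 and 0.14 m and x of wide_cap_1 in the frame of counting_tray between -0.132 and 0.132 m and y of wide_cap_2 in the frame of counting_tray between 0.082 and 0.14 m and x of wide_cap_2 in the frame of counting_tray between -0.132 and 0.132 m), for 0.2 s.
2. the trough's lid is shut (value of joint trough_lid below 0.06 rad), for 0.2 s.
At the end, for the whole second after the job is handed in: the three wide caps lie at rest in the trough, below the level of the plate; the two narrow caps rest on the plate; the lid is shut to within 0.06 rad (3.5 mm at its free edge) (all of step 1 and y of narrow_cap_0 in the frame of counting_tray between -0.13 and 0.078 m and x of narrow_cap_0 in the frame of counting_tray between -0.132 and 0.132 m and z of each of narrow_cap_0, narrow_cap_1 in the frame of counting_tray above 0.03 m and y of narrow_cap_1 in the frame of counting_tray between -0.13 and 0.078 m and x of narrow_cap_1 in the frame of counting_tray between -0.132 and 0.132 m and linear speed of each of wide_cap_0, wide_cap_1, wide_cap_2, narrow_cap_0, narrow_cap_1 below 0.02 m/s and value of joint trough_lid below 0.06 rad); the robot touches nothing.
It fails at once if a cap is lifted more than 10 mm off the plate (z of any of wide_cap_0, wide_cap_1, wide_cap_2, narrow_cap_0, narrow_cap_1 in the frame of counting_tray above 0.044 m).
It fails at once if the little bottle or a thing beside the tray is shifted by more than 20 mm (distance of any of sample_vial, clear_beaker, amber_bottle, dropper_bottle, wide_jar, tape, felt_marker from where it was at the start of the episode above 0.02 m).
It fails at once if a bottle, the jar or the beaker is tipped (angle between any of sample_vial, clear_beaker, amber_bottle, dropper_bottle, wide_jar's own z axis and vertical above 0.35 rad).
It also fails if it takes over 61 s, if anything falls off the work surface, if the arm or the gripper's body presses on something with over 40 N, if the wrist force passes 120 N, or if a joint passes its speed limit or range.

## Robot

A 7-joint arm with a two-finger parallel gripper is mounted at the origin on a cart in front of the work surface, level with it; the furniture and walls round the work are solid. World frame = base frame: x ahead of the robot, y to its left, z up, the work surface at z = 0. Lengths are in mm, angles in rad, forces in N, time in s.
With the tool pointing down it reaches from about 425 to 800 mm from the base axis. Payload 8.3 kg.
Tool frame: the origin (TCP) lies midway between the tips of the shut fingers; the grasp point (between the pads) lies 19 mm behind it; z points along the fingers, x is the direction in which the jaws open and shut, and the axes are right-handed (so a half turn about z gives the same grasp; the last joint's range is limited). The gripper opens to 85 mm and grips with 20 to 120 N. Pads are 22 mm wide; open, the fingers measure 114 mm over their backs; the gripper's body (76 mm by 85 mm) begins 54 mm behind the grasp point. The pads swing forward as they close: fully open they stand 13 mm farther back than shut.
Start: joints at [1.123, 0.383, 0.016, 1.37, -0.006, 1.388, -0.046], TCP at [234.643, -579.263, 231.279] pointing down, gripper open.
Joint ranges: [-2.95, 2.95], [-0.25, 2.06], [-1.52, 1.56], [0.18, 2.33], [-1.44, 4.58], [0.02, 2.06], [-3.01, 3.01]. Speed limits (rad/s): [2.39, 2.39, 3.01, 3.01, 3.14, 3.14, 3.14].

## Interface

Orientations are given as a unit quaternion [x, y, z, w].
In Python, from workcell import r gives the robot as it stands.
- The arm moves only by the shell command python3 -m pendant 'ROWS' [FORCE]. ROWS is JSON, a list of rows, each an object of numbers: "ax", "ay", "az": the turn, a rotation vector about the world's x, y, z in degrees; "tx", "ty", "tz": the shift along the world's x, y, z in cm; "claw": the closure in counts, from 0 (fully open) to 255 (shut). A call has exactly 10 rows; each row is the pose to reach, as a shift and turn from the pose measured when the call began; what a row does not reach only later rows make up. A row lasts 1/12 s, in which the tool goes at most 41.7 mm and 7.16 degrees, less where a joint would pass 70% of its speed; a pose out of reach is approached as far as the arm can. A call with a gripper value outside its range is refused whole. The fingers move at their own pace and stop on an object; FORCE is the grip in N (left out, the last holds). Time passes only in rows, so rows that repeat a pose let the fingers close, or fill a call up. It gives the time, the measured TCP pose, the force and the opening at its end, in the units of the state.
- r.observe(): the state, without advancing time (a new reading comes with each control period).
- r.capture(name): name is "scene" or "top" or "wrist"; returns a dict with "color" (400x640x3 uint8, red, green, blue), "z_map" (400x640 float32, mm along the optical axis (not along the pixel's ray), 0 where there is no reading), "vfov" (degrees; the focal length in pixels is half the picture's height over the tangent of half this angle, whatever the lens; pixels are square), "cx", "cy" (the principal point, pixels), "D" ([k1, k2, p1, p2, k3] as OpenCV has them; the pictures are not rectified), "R" (3x3) and "t" (3): a world point X has camera coordinates R X + t. Camera axes: x right, y down, z forward; pixel columns grow to the right and rows downward; lengths in mm; the calibration is good to about 2 mm. A picture is of the moment at which its call begins.
- r.sign_off(): hands the job in, once; it reports no verdict.
The state is a dict: "t": time; "joint_positions": joint angles; "qvel": joint speeds; "joint_efforts": joint torques, N m; "position": TCP position; "tool_rot": TCP orientation; "force": force on the tool from outside, world axes, zero at the start; "moment": the same for the moment, N m; "grip_width": finger opening in mm.
Only numpy, scipy, OpenCV 4.12 (cv2) and the standard library are available. Lean on these libraries where they do the work, as an engineer would, in place of code of your own. Each camera call takes 0.05 s, during which the arm holds its last target. There are 200 camera calls.

## Working session

There is one attempt and no reset: what is moved stays moved. The work goes in short steps, Python scripts to look and compute and a shell command to move; the robot and the scene stay as the last step left them, time stands still between calls to the robot, and variables do not carry over. Pictures are saved under pics/ and viewed, about 8 in all and at most 12, crops included, and the job is handed in when it is done.

```bash
ls; mkdir -p pics
cat > h.py <<'E'
import numpy as np, cv2
from workcell import r
def cap(n,save=None):
    c=r.capture(n)
    if save: cv2.imwrite('pics/'+save,c['color'][:,:,::-1])
    np.savez(''+n+'.npz',**{k:np.array(v) for k,v in c.items()})
    return c
def K(c):
    f=200/np.tan(np.radians(float(c['vfov']))/2)
    return np.array([[f,0,float(c['cx'])],[0,f,float(c['cy'])],[0,0,1]])
def atz(c,uv,z):
    """pixels -> world points on the plane z"""
    uv=np.array(uv,float).reshape(-1,1,2)
    p=cv2.undistortPoints(uv,K(c),np.array(c['D'],float))[:,0]
    R=np.array(c['R']);t=np.array(c['t'])
    d=np.c_[p,np.ones(len(p))]@R; o=-R.T@t
    s=(z-o[2])/d[:,2]
    return o+d*s[:,None]
def depthpt(c,uv):
    uv=np.array(uv,float).reshape(-1,2)
    p=cv2.undistortPoints(uv.reshape(-1,1,2),K(c),np.array(c['D'],float))[:,0]
    z=np.array([c['z_map'][int(round(v)),int(round(u))] for u,v in uv])
    return (np.c_[p,np.ones(len(p))]*z[:,None]-np.array(c['t']))@np.array(c['R'])
def proj(c,X):
    R=np.array(c['R'],float)
    return cv2.projectPoints(np.array(X,float).reshape(-1,1,3),cv2.Rodrigues(R)[0],np.array(c['t'],float),K(c),np.array(c['D'],float))[0][:,0]
E
python3 - <<'E'
from h import *
print(r.observe())
a=cap('top','top0.png');b=cap('scene','scene0.png')
for c in(a,b): print(c['vfov'],c['cx'],c['cy'],c['D'],c['R'],c['t'])
E
```

```text
pics
{'t': 0.0, 'joint_positions': array([ 1.12310777,  0.38422667,  0.01638235,  1.37112783, -0.00631492,
        1.38819659, -0.04648408]), 'qvel': array([ 0.00127388, -0.00086221, -0.00047033, -0.00030081,  0.00060615,
        0.0004329 ,  0.00058692]), 'joint_efforts': array([ 2.04439226e-05, -6.27611089e+01,  8.43933988e-01, -3.71825159e+01,
        1.64747582e-02,  1.46668166e-02, -4.45623630e-05]), 'position': array([ 234.4523514 , -578.83104233,  230.29800711]), 'tool_rot': array([ 8.29284685e-01, -5.58825554e-01, -7.97720257e-04, -5.24550211e-04]), 'force': array([ 0.24523117, -0.29010838,  0.30411442]), 'moment': array([-0.03354715,  0.01113288, -0.00574666]), 'grip_width': 84.96338799021255}
44.79453599320824 315.9193884094498 200.35154289145103 [0.03366639 0.         0.         0.         0.        ] [[ 0.02573696 -0.9995804  -0.01328996]
 [-0.99248888 -0.02395936 -0.1199657 ]
 [ 0.11959694  0.01627769 -0.99268908]] [  47.39741595  571.87468747 1209.64751996]
45.37729338643518 324.4130284229765 204.1781362929944 [-0.00690267  0.          0.          0.          0.        ] [[-0.71006085 -0.70407686 -0.00945307]
 [-0.53538165  0.54855455 -0.64222612]
 [ 0.45736208 -0.45095863 -0.76645694]] [ 462.49648453  300.92989684 1053.9603256 ]
```

View pics/top0.png

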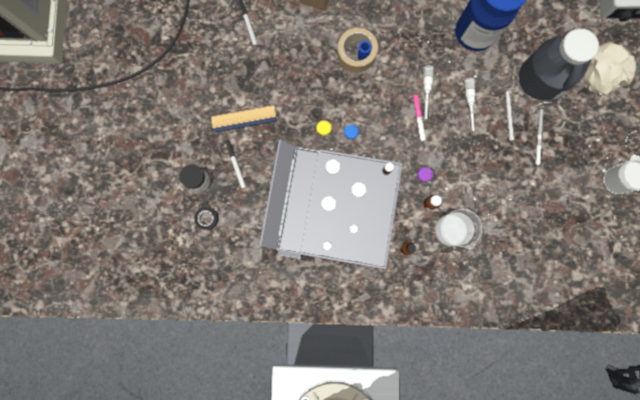

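View pics/scene0.png

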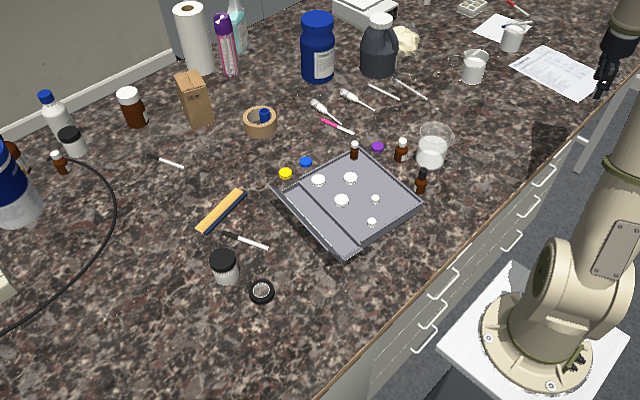

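Top view: the tray is centred near (335,208), with the trough and lid on its left (world +y). Wide white caps are at about (333,166), (359,189) and (329,203); narrow ones at (354,229) and (327,245); the vial is at (389,168). The look-alikes, yellow (324,127), blue (351,131) and purple (425,174), lie outside the tray and are not meant. I'll confirm with a crop.

Run:
```python
from h import *
c=dict(np.load('top.npz'))
im=c['color'][130:280,255:455,::-1]
cv2.imwrite('pics/crop1.png',cv2.resize(im,None,fx=4,fy=4,interpolation=cv2.INTER_CUBIC))
# blobs of white
h=c['color'].astype(int).min(2)
m=(h>195).astype(np.uint8); 
n,l,s,ce=cv2.connectedComponentsWithStats(m)
for i in range(1,n):
    x,y=ce[i]
    if 270<x<400 and 140<y<270 and s[i,4]>8: print(ce[i].round(1),s[i],atz(c,ce[i],46)[0].round(1),depthpt(c,ce[i])[0].round(1))
```

```text
[336.8 212.3] [ 280  154  114  111 9100] [540.1   7.7  46. ] [541.1   7.4  35.6]
[389.4 166.2] [385 162  10   9  72] [ 661.5 -123.9   46. ] [ 652.  -117.4   94.2]
[286.  197.3] [285 193   3   9  14] [575.2 137.8  46. ] [576.  138.3  39.2]
[280.1 229.7] [279 225   3  10  16] [492.4 150.   46. ] [492.6 150.3  42.4]
```

View pics/crop1.png

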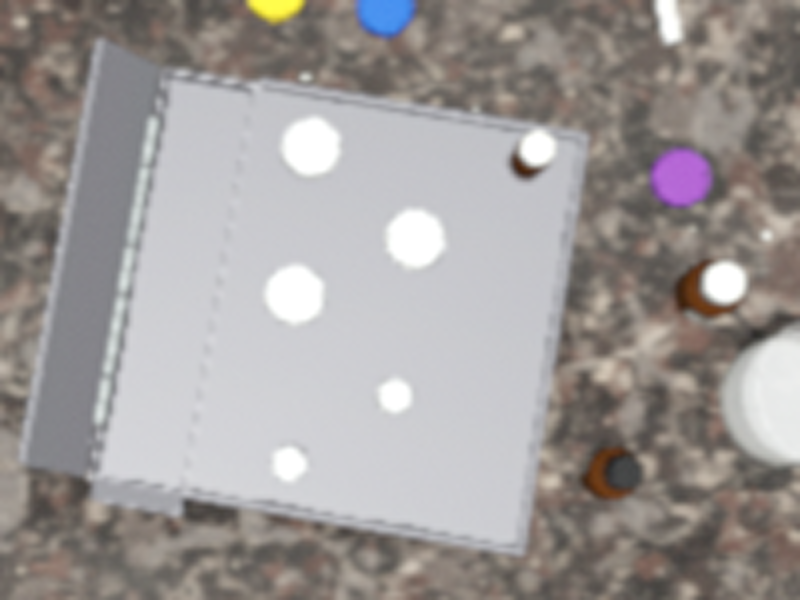

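The crop shows three wide white caps at crop (311,146), (415,238) and (295,294), and narrow ones at (395,395) and (290,464). The vial is at (537,150) in the far right corner, the plate edge is the dashed line from (255,85) to (183,490), and the lid is on the left.

Run:
```python
from h import *
from scipy.optimize import least_squares
c=dict(np.load('top.npz'))
px=lambda a:np.array([255,130])+(np.array(a,float)+.5)/4-.5
m=(c['color'].astype(int).min(2)>235).astype(np.uint8)
n,l,s,ce=cv2.connectedComponentsWithStats(m)
for i in range(1,n):
    x,y=ce[i]
    if 300<x<400 and 140<y<270 and s[i,4]>8: print(ce[i].round(1),s[i,4])
img=[(588,132,46),(524,552,46),(254,85,34),(184,489,34)]
loc=np.array([(135,-133),(-135,-133),(132,82),(-132,82)],float)
W=np.array([atz(c,px(p[:2]),p[2])[0,:2] for p in img])
f=lambda q:(loc@np.array([[np.cos(q[2]),np.sin(q[2])],[-np.sin(q[2]),np.cos(q[2])]])+q[:2]-W).ravel()
s=least_squares(f,[550,0,0]);q=s.x;print('tray',q,f(q).round(1))
np.save('tray.npy',q)
R=np.array([[np.cos(q[2]),-np.sin(q[2])],[np.sin(q[2]),np.cos(q[2])]])
T=lambda w:(np.array(w)[:2]-q[:2])@R
for nm,p,z in [('wA',(311,146),46),('wB',(415,238),46),('wC',(295,294),46),('n0',(395,395),50),('n1',(290,464),50),('vial',(537,150),92)]:
    w=atz(c,px(p),z)[0];print(nm,w.round(1),T(w).round(1))
for nm,p in [('lid far',(102,45)),('lidnear',(28,462)),('lidmid',(70,255))]:
    w=depthpt(c,px(p))[0];print(nm,w.round(1),T(w).round(1))
for d in [(0,0),(0,111),(0,300)]:print(d,R@np.array(d)+q[:2])
```

```text
[332.3 166.2] 148
[389.  166.5] 44
[358.3 189.2] 151
[328.2 203.2] 152
[353.3 228.5] 48
[326.8 245.5] 48
tray [ 5.57274604e+02 -3.57125262e+00 -1.43730467e-01] [ 0.3  0.5  0.   0.6 -0.4 -0.6  0.1 -0.5]
wA [658.4  21.6  46. ] [96.5 39.4]
wB [600.5 -45.8  46. ] [ 48.9 -35.6]
wC [562.8  29.7  46. ] [ 0.7 33.7]
n0 [500.1 -34.5  50. ] [-52.2 -38.8]
n1 [455.3  30.4  50. ] [-105.8   19. ]
vial [ 650.2 -116.5   92. ] [108.1 -98.5]
lid far [710.5 153.5  90.8] [129.1 177.4]
lidnear [451.4 189.7  88.4] [-132.4  176.1]
lidmid [578.6 168.8  89.3] [ -3.6 173.7]
(0, 0) [557.27460398  -3.57125262]
(0, 111) [573.17381141 106.28417603]
(0, 300) [600.24543487 293.33531129]
```

Pose estimates are consistent, with tray residuals of 0.6 mm or less. Each cap can be pushed straight along tray y, using the slightly open fingers as a cradle. First move: fly over and turn.

```bash
cat > w.py <<'E'
import sys;from h import *
q=np.load('tray.npy');cs,sn=np.cos(q[2]),np.sin(q[2]);R=np.array([[cs,-sn],[sn,cs]])
o=r.observe();p=o['position'];from scipy.spatial.transform import Rotation as Ro
T=Ro.from_quat(o['tool_rot']).as_matrix()
print('t',o['t'],'pos',p.round(1),'tray',((p[:2]-q[:2])@R).round(1),'xang',np.degrees(np.arctan2(T[1,0],T[0,0])).round(2),'want',np.degrees(q[2]).round(2),'zax',T[:,2].round(3),'F',o['force'].round(1),'w',round(o['grip_width'],1))
a=[float(x) for x in sys.argv[1:]]
for i in range(0,len(a),3):
    w=np.r_[R@a[i:i+2]+q[:2],a[i+2]];print(a[i:i+3],'shift cm',((w-p)/10).round(2))
E
python3 -m pendant '[{"tx":41.7,"ty":55.5,"az":59.7,"claw":195},{"tx":41.7,"ty":55.5,"az":59.7,"claw":195},{"tx":41.7,"ty":55.5,"az":59.7,"claw":195},{"tx":41.7,"ty":55.5,"az":59.7,"claw":195},{"tx":41.7,"ty":55.5,"az":59.7,"claw":195},{"tx":41.7,"ty":55.5,"az":59.7,"claw":195},{"tx":41.7,"ty":55.5,"az":59.7,"claw":195},{"tx":41.7,"ty":55.5,"az":59.7,"claw":195},{"tx":41.7,"ty":55.5,"az":59.7,"claw":195},{"tx":41.7,"ty":55.5,"az":59.7,"claw":195}]' 20; python3 w.py 96.5 -6 100 96.5 -6 37
```

```text
t 0.1 pos [ 234.5 -578.9  230.4] tray [-237.1 -615.6] xang -67.95 want -8.24 zax [-0.001  0.002 -1.   ] F [-0.6 -0.2  0.1] w 85.5
[96.5, -6.0, 100.0] shift cm [ 41.74  55.55 -13.04]
[96.5, -6.0, 37.0] shift cm [ 41.74  55.55 -19.34]schema error: expected keys ax, ay, az, tx, ty, tz, claw
```

```bash
python3 -m pendant '[{"ax":0,"ay":0,"az":59.7,"tx":41.7,"ty":55.5,"tz":0,"claw":195},{"ax":0,"ay":0,"az":59.7,"tx":41.7,"ty":55.5,"tz":0,"claw":195},{"ax":0,"ay":0,"az":59.7,"tx":41.7,"ty":55.5,"tz":0,"claw":195},{"ax":0,"ay":0,"az":59.7,"tx":41.7,"ty":55.5,"tz":0,"claw":195},{"ax":0,"ay":0,"az":59.7,"tx":41.7,"ty":55.5,"tz":0,"claw":195},{"ax":0,"ay":0,"az":59.7,"tx":41.7,"ty":55.5,"tz":0,"claw":195},{"ax":0,"ay":0,"az":59.7,"tx":41.7,"ty":55.5,"tz":0,"claw":195},{"ax":0,"ay":0,"az":59.7,"tx":41.7,"ty":55.5,"tz":0,"claw":195},{"ax":0,"ay":0,"az":59.7,"tx":41.7,"ty":55.5,"tz":0,"claw":195},{"ax":0,"ay":0,"az":59.7,"tx":41.7,"ty":55.5,"tz":0,"claw":195}]' 20; python3 w.py 96.5 -6 100
```

```text
t: 0.93
position: [485.3, -244.2, 230.5]
tool_rot: [0.998, -0.07, -0.001, -0.0]
force: [0.8, -0.6, -0.3]
grip_width: 20.1
t 0.9333 pos [ 485.3 -244.2  230.5] tray [ -36.8 -248.5] xang -8.08 want -8.24 zax [-0.002  0.    -1.   ] F [ 0.8 -0.6 -0.3] w 20.1
[96.5, -6.0, 100.0] shift cm [ 16.66  22.09 -13.05]
```

```bash
python3 -m pendant '[{"ax":0,"ay":0,"az":-0.2,"tx":16.7,"ty":22.1,"tz":0,"claw":195},{"ax":0,"ay":0,"az":-0.2,"tx":16.7,"ty":22.1,"tz":0,"claw":195},{"ax":0,"ay":0,"az":-0.2,"tx":16.7,"ty":22.1,"tz":0,"claw":195},{"ax":0,"ay":0,"az":-0.2,"tx":16.7,"ty":22.1,"tz":0,"claw":195},{"ax":0,"ay":0,"az":-0.2,"tx":16.7,"ty":22.1,"tz":0,"claw":195},{"ax":0,"ay":0,"az":-0.2,"tx":16.7,"ty":22.1,"tz":0,"claw":195},{"ax":0,"ay":0,"az":-0.2,"tx":16.7,"ty":22.1,"tz":-4,"claw":195},{"ax":0,"ay":0,"az":-0.2,"tx":16.7,"ty":22.1,"tz":-8,"claw":195},{"ax":0,"ay":0,"az":-0.2,"tx":16.7,"ty":22.1,"tz":-12,"claw":195},{"ax":0,"ay":0,"az":-0.2,"tx":16.7,"ty":22.1,"tz":-15,"claw":195}]'; python3 w.py 96.5 -6 37 96.5 90 37
```

```text
t: 1.77
position: [651.0, -22.0, 76.6]
tool_rot: [0.997, -0.071, -0.003, -0.0]
force: [0.2, -0.4, -0.2]
grip_width: 19.9
t 1.7667 pos [651.  -22.   76.6] tray [95.4 -4.8] xang -8.17 want -8.24 zax [-0.005  0.001 -1.   ] F [ 0.2 -0.4 -0.2] w 19.9
[96.5, -6.0, 37.0] shift cm [ 0.09 -0.13 -3.96]
[96.5, 90.0, 37.0] shift cm [ 1.46  9.37 -3.96]
```

```bash
python3 -m pendant '[{"ax":0,"ay":0,"az":0,"tx":0.1,"ty":-0.1,"tz":-2,"claw":195},{"ax":0,"ay":0,"az":0,"tx":0.1,"ty":-0.1,"tz":-3.4,"claw":195},{"ax":0,"ay":0,"az":0,"tx":0.1,"ty":-0.1,"tz":-3.9,"claw":195},{"ax":0,"ay":0,"az":0,"tx":0.1,"ty":-0.1,"tz":-3.9,"claw":195},{"ax":0,"ay":0,"az":0,"tx":0.2,"ty":0.7,"tz":-3.9,"claw":195},{"ax":0,"ay":0,"az":0,"tx":0.3,"ty":1.4,"tz":-3.9,"claw":195},{"ax":0,"ay":0,"az":0,"tx":0.4,"ty":2.0,"tz":-3.9,"claw":195},{"ax":0,"ay":0,"az":0,"tx":0.5,"ty":2.6,"tz":-3.9,"claw":195},{"ax":0,"ay":0,"az":0,"tx":0.5,"ty":3.0,"tz":-3.9,"claw":195},{"ax":0,"ay":0,"az":0,"tx":0.5,"ty":3.0,"tz":-3.9,"claw":195}]'; python3 w.py 96.5 90 37
python3 - <<'E'
from h import *
c=cap('scene');cv2.imwrite('pics/s1.png',cv2.resize(c['color'][120:270,250:450,::-1],None,fx=4,fy=4,interpolation=cv2.INTER_CUBIC))
E
```

```text
t: 2.6
position: [656.3, 10.1, 38.2]
tool_rot: [0.998, -0.07, -0.002, -0.001]
force: [-0.8, 0.8, 0.6]
grip_width: 20.1
t 2.6 pos [656.3  10.1  38.2] tray [96.  27.7] xang -8.05 want -8.24 zax [-0.005  0.002 -1.   ] F [-0.8  0.8  0.6] w 20.1
[96.5, 90.0, 37.0] shift cm [ 0.94  6.16 -0.12]
```

View pics/s1.png

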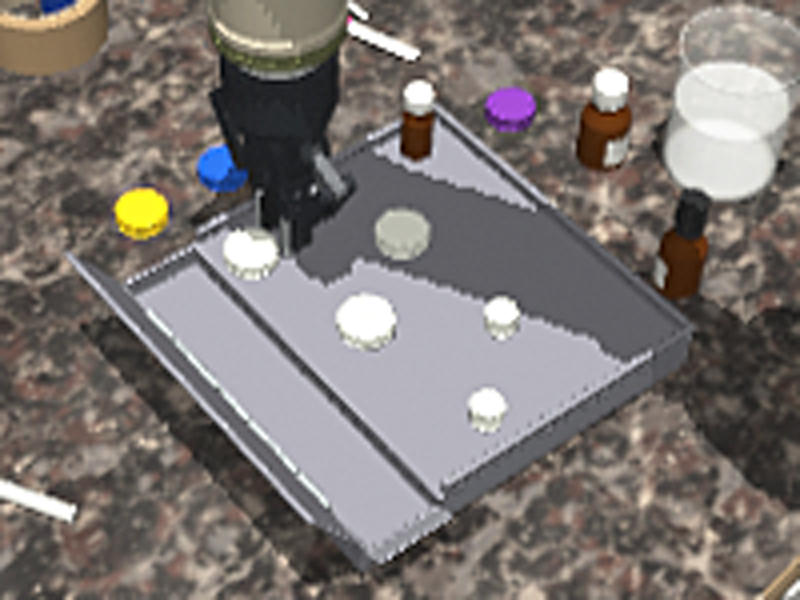

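The cap (crop (250,252)) sits centred in the finger cradle near the plate edge, and nothing else has moved. I'll push it over.

```bash
python3 -m pendant '[{"ax":0,"ay":0,"az":-0.2,"tx":0.1,"ty":0.8,"tz":-0.1,"claw":195},{"ax":0,"ay":0,"az":-0.2,"tx":0.2,"ty":1.6,"tz":-0.1,"claw":195},{"ax":0,"ay":0,"az":-0.2,"tx":0.3,"ty":2.4,"tz":-0.1,"claw":195},{"ax":0,"ay":0,"az":-0.2,"tx":0.5,"ty":3.2,"tz":-0.1,"claw":195},{"ax":0,"ay":0,"az":-0.2,"tx":0.6,"ty":4.0,"tz":-0.1,"claw":195},{"ax":0,"ay":0,"az":-0.2,"tx":0.7,"ty":4.7,"tz":-0.1,"claw":195},{"ax":0,"ay":0,"az":-0.2,"tx":0.8,"ty":5.3,"tz":-0.1,"claw":195},{"ax":0,"ay":0,"az":-0.2,"tx":0.9,"ty":5.8,"tz":-0.1,"claw":195},{"ax":0,"ay":0,"az":-0.2,"tx":0.9,"ty":5.8,"tz":-0.1,"claw":195},{"ax":0,"ay":0,"az":-0.2,"tx":0.9,"ty":5.8,"tz":-0.1,"claw":195}]'; python3 w.py 96.5 85 80 0.7 -13 80 0.7 -13 37
python3 - <<'E'
from h import *
c=cap('scene');cv2.imwrite('pics/s2.png',cv2.resize(c['color'][120:270,250:450,::-1],None,fx=4,fy=4,interpolation=cv2.INTER_CUBIC))
E
```

```text
t: 3.48
position: [665.1, 67.4, 36.9]
tool_rot: [0.997, -0.072, -0.003, -0.0]
force: [0.5, -0.3, -0.7]
grip_width: 20.3
t 3.4833 pos [665.1  67.4  36.9] tray [96.6 85.7] xang -8.26 want -8.24 zax [-0.005  0.001 -1.   ] F [ 0.5 -0.3 -0.7] w 20.3
[96.5, 85.0, 80.0] shift cm [-0.02 -0.07  4.31]
[0.7, -13.0, 80.0] shift cm [-10.9   -8.39   4.31]
[0.7, -13.0, 37.0] shift cm [-1.09e+01 -8.39e+00  1.00e-02]
```

View pics/s2.png

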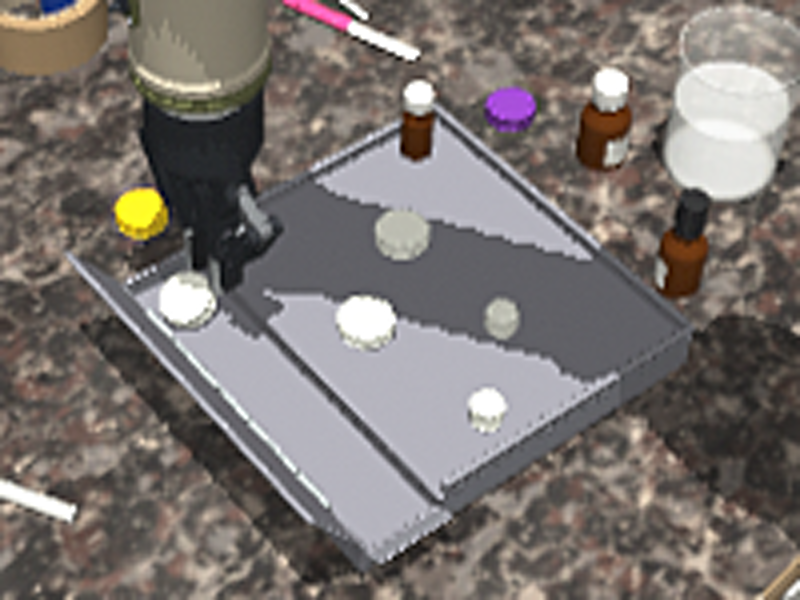

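The first cap lies in the trough (crop (187,300)). Next is cap C at tray (0.7,33.7).

```bash
python3 -m pendant '[{"ax":0,"ay":0,"az":0,"tx":0,"ty":-0.2,"tz":4,"claw":195},{"ax":0,"ay":0,"az":0,"tx":0,"ty":-0.2,"tz":4.5,"claw":195},{"ax":0,"ay":0,"az":0,"tx":-3,"ty":-2.4,"tz":4.5,"claw":195},{"ax":0,"ay":0,"az":0,"tx":-6,"ty":-4.6,"tz":4.5,"claw":195},{"ax":0,"ay":0,"az":0,"tx":-9,"ty":-6.7,"tz":4.5,"claw":195},{"ax":0,"ay":0,"az":0,"tx":-10.8,"ty":-7.9,"tz":4.5,"claw":195},{"ax":0,"ay":0,"az":0,"tx":-10.8,"ty":-7.9,"tz":4.5,"claw":195},{"ax":0,"ay":0,"az":0,"tx":-10.8,"ty":-7.9,"tz":2.5,"claw":195},{"ax":0,"ay":0,"az":0,"tx":-10.8,"ty":-7.9,"tz":0.6,"claw":195},{"ax":0,"ay":0,"az":0,"tx":-10.8,"ty":-7.9,"tz":0,"claw":195}]'; python3 w.py 0.7 -8 37 0.7 85 37
```

```text
t: 4.37
position: [556.3, -12.9, 35.2]
tool_rot: [0.997, -0.073, -0.003, 0.0]
force: [-1.9, 0.3, -1.0]
grip_width: 20.0
t 4.3667 pos [556.3 -12.9  35.2] tray [ 0.4 -9.4] xang -8.36 want -8.24 zax [-0.007  0.    -1.   ] F [-1.9  0.3 -1. ] w 20.0
[0.7, -8.0, 37.0] shift cm [0.05 0.13 0.18]
[0.7, 85.0, 37.0] shift cm [1.38 9.34 0.18]
```

```bash
python3 -m pendant '[{"ax":0,"ay":0,"az":0.1,"tx":0.2,"ty":0.9,"tz":0.2,"claw":195},{"ax":0,"ay":0,"az":0.1,"tx":0.3,"ty":1.9,"tz":0.2,"claw":195},{"ax":0,"ay":0,"az":0.1,"tx":0.5,"ty":2.9,"tz":0.2,"claw":195},{"ax":0,"ay":0,"az":0.1,"tx":0.6,"ty":3.9,"tz":0.2,"claw":195},{"ax":0,"ay":0,"az":0.1,"tx":0.7,"ty":4.9,"tz":0.2,"claw":195},{"ax":0,"ay":0,"az":0.1,"tx":0.9,"ty":5.9,"tz":0.2,"claw":195},{"ax":0,"ay":0,"az":0.1,"tx":1.0,"ty":6.9,"tz":0.2,"claw":195},{"ax":0,"ay":0,"az":0.1,"tx":1.2,"ty":7.8,"tz":0.2,"claw":195},{"ax":0,"ay":0,"az":0.1,"tx":1.3,"ty":8.6,"tz":0.2,"claw":195},{"ax":0,"ay":0,"az":0.1,"tx":1.4,"ty":9.4,"tz":0.2,"claw":195}]'; python3 w.py 0.7 85 80 48.9 -78 80 48.9 -78 37
```

```text
t: 5.2
position: [570.4, 82.0, 37.2]
tool_rot: [0.997, -0.072, -0.003, 0.0]
force: [0.4, -1.2, -0.2]
grip_width: 19.7
t 5.2 pos [570.4  82.   37.2] tray [ 0.8 86.5] xang -8.24 want -8.24 zax [-0.007  0.    -1.   ] F [ 0.4 -1.2 -0.2] w 19.7
[0.7, 85.0, 80.0] shift cm [-0.03 -0.15  4.28]
[48.9, -78.0, 80.0] shift cm [  2.41 -16.97   4.28]
[48.9, -78.0, 37.0] shift cm [  2.41 -16.97  -0.02]
```

```bash
python3 -m pendant '[{"ax":0,"ay":0,"az":0,"tx":0,"ty":-0.2,"tz":4,"claw":195},{"ax":0,"ay":0,"az":0,"tx":0,"ty":-0.4,"tz":4.5,"claw":195},{"ax":0,"ay":0,"az":0,"tx":0.5,"ty":-4,"tz":4.5,"claw":195},{"ax":0,"ay":0,"az":0,"tx":1,"ty":-7.5,"tz":4.5,"claw":195},{"ax":0,"ay":0,"az":0,"tx":1.6,"ty":-11,"tz":4.5,"claw":195},{"ax":0,"ay":0,"az":0,"tx":2.2,"ty":-14.5,"tz":4.5,"claw":195},{"ax":0,"ay":0,"az":0,"tx":2.4,"ty":-16.8,"tz":4.5,"claw":195},{"ax":0,"ay":0,"az":0,"tx":2.4,"ty":-16.8,"tz":2.5,"claw":195},{"ax":0,"ay":0,"az":0,"tx":2.4,"ty":-16.8,"tz":0.8,"claw":195},{"ax":0,"ay":0,"az":0,"tx":2.4,"ty":-16.8,"tz":0.2,"claw":195}]'; python3 w.py 48.9 -78 37 48.9 20 37 48.9 85 37
python3 - <<'E'
from h import *
c=cap('top');cv2.imwrite('pics/t2.png',cv2.resize(c['color'][130:280,255:455,::-1],None,fx=4,fy=4,interpolation=cv2.INTER_CUBIC))
E
```

```text
t: 6.03
position: [593.2, -86.8, 36.9]
tool_rot: [0.997, -0.073, -0.005, 0.0]
force: [-0.5, -0.3, -0.9]
grip_width: 19.7
t 6.0333 pos [593.2 -86.8  36.9] tray [ 47.4 -77.2] xang -8.34 want -8.24 zax [-0.01   0.001 -1.   ] F [-0.5 -0.3 -0.9] w 19.7
[48.9, -78.0, 37.0] shift cm [ 0.13 -0.1   0.01]
[48.9, 20.0, 37.0] shift cm [1.54 9.6  0.01]
[48.9, 85.0, 37.0] shift cm [2.470e+00 1.603e+01 1.000e-02]
```

View pics/t2.png

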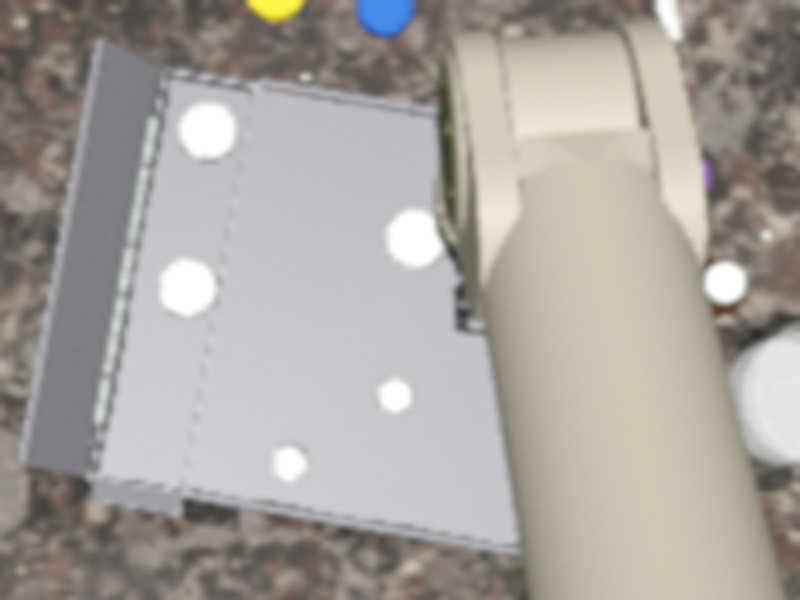

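The caps at crop (208,130) and (188,288) lie in the trough, clear of the plate edge. The third is still at (415,238) and the gap between the other two is free. Pushing the third now.

```bash
python3 -m pendant '[{"ax":0,"ay":0,"az":0.1,"tx":0.2,"ty":0.8,"tz":0,"claw":195},{"ax":0,"ay":0,"az":0.1,"tx":0.4,"ty":1.8,"tz":0,"claw":195},{"ax":0,"ay":0,"az":0.1,"tx":0.5,"ty":2.8,"tz":0,"claw":195},{"ax":0,"ay":0,"az":0.1,"tx":0.7,"ty":3.8,"tz":0,"claw":195},{"ax":0,"ay":0,"az":0.1,"tx":0.8,"ty":4.8,"tz":0,"claw":195},{"ax":0,"ay":0,"az":0.1,"tx":1.0,"ty":5.8,"tz":0,"claw":195},{"ax":0,"ay":0,"az":0.1,"tx":1.1,"ty":6.8,"tz":0,"claw":195},{"ax":0,"ay":0,"az":0.1,"tx":1.3,"ty":7.8,"tz":0,"claw":195},{"ax":0,"ay":0,"az":0.1,"tx":1.4,"ty":8.8,"tz":0,"claw":195},{"ax":0,"ay":0,"az":0.1,"tx":1.5,"ty":9.6,"tz":0,"claw":195}]'; python3 w.py 48.9 85 37
```

```text
t: 6.92
position: [608.0, 11.5, 36.7]
tool_rot: [0.997, -0.071, -0.005, -0.0]
force: [-0.5, -0.4, -0.0]
grip_width: 19.7
t 6.9167 pos [608.   11.5  36.7] tray [48.  22.2] xang -8.14 want -8.24 zax [-0.01   0.001 -1.   ] F [-0.5 -0.4 -0. ] w 19.7
[48.9, 85.0, 37.0] shift cm [0.99 6.2  0.03]
```

```bash
python3 -m pendant '[{"ax":0,"ay":0,"az":0,"tx":0.2,"ty":1,"tz":0,"claw":195},{"ax":0,"ay":0,"az":0,"tx":0.3,"ty":2,"tz":0,"claw":195},{"ax":0,"ay":0,"az":0,"tx":0.5,"ty":3,"tz":0,"claw":195},{"ax":0,"ay":0,"az":0,"tx":0.6,"ty":3.9,"tz":0,"claw":195},{"ax":0,"ay":0,"az":0,"tx":0.8,"ty":4.8,"tz":0,"claw":195},{"ax":0,"ay":0,"az":0,"tx":0.9,"ty":5.6,"tz":0,"claw":195},{"ax":0,"ay":0,"az":0,"tx":1,"ty":6.3,"tz":0,"claw":195},{"ax":0,"ay":0,"az":0,"tx":1,"ty":6.3,"tz":0,"claw":195},{"ax":0,"ay":0,"az":0,"tx":1,"ty":6.1,"tz":3,"claw":195},{"ax":0,"ay":0,"az":0,"tx":1,"ty":5.5,"tz":7,"claw":195}]'; python3 w.py 0 60 160 0 210 160 0 210 65
```

```text
t: 7.75
position: [615.0, 66.8, 103.4]
tool_rot: [0.997, -0.07, -0.009, 0.0]
force: [2.1, -0.9, -1.4]
grip_width: 20.0
t 7.75 pos [615.   66.8 103.4] tray [47.  77.9] xang -8.05 want -8.24 zax [-0.019  0.001 -1.   ] F [ 2.1 -0.9 -1.4] w 20.0
[0.0, 60.0, 160.0] shift cm [-4.91 -1.1   5.66]
[0.0, 210.0, 160.0] shift cm [-2.76 13.75  5.66]
[0.0, 210.0, 65.0] shift cm [-2.76 13.75 -3.84]
```

```bash
python3 -m pendant '[{"ax":0,"ay":0,"az":0,"tx":0,"ty":0,"tz":4,"claw":255},{"ax":0,"ay":0,"az":0,"tx":-0.5,"ty":1,"tz":6,"claw":255},{"ax":0,"ay":0,"az":0,"tx":-1.2,"ty":4.5,"tz":6,"claw":255},{"ax":0,"ay":0,"az":0,"tx":-2,"ty":8,"tz":6,"claw":255},{"ax":0,"ay":0,"az":0,"tx":-2.7,"ty":11.5,"tz":6,"claw":255},{"ax":0,"ay":0,"az":0,"tx":-2.7,"ty":14,"tz":6,"claw":255},{"ax":0,"ay":0,"az":0,"tx":-2.7,"ty":14,"tz":6,"claw":255},{"ax":0,"ay":0,"az":0,"tx":-2.7,"ty":14,"tz":3,"claw":255},{"ax":0,"ay":0,"az":0,"tx":-2.7,"ty":14,"tz":0,"claw":255},{"ax":0,"ay":0,"az":0,"tx":-2.7,"ty":14,"tz":0,"claw":255}]'; python3 w.py 0 212 65 0 143 65
python3 - <<'E'
from h import *
c=cap('top');cv2.imwrite('pics/t3.png',cv2.resize(c['color'][130:280,255:455,::-1],None,fx=4,fy=4,interpolation=cv2.INTER_CUBIC))
q=np.load('tray.npy');cs,sn=np.cos(q[2]),np.sin(q[2]);R=np.array([[cs,-sn],[sn,cs]])
W=depthpt(c,[(u,v) for v in range(145,260) for u in range(275,345)])
L=np.c_[(W[:,:2]-q[:2])@R,W[:,2]]
for x in (96,49,1): # depth height in the trough under each cap
    for y in(100,106,112,118):
        k=(abs(L[:,0]-x)<12)&(abs(L[:,1]-y)<3); print(x,y,L[k,2].mean().round(1),end=' | ')
    print()
E
```

```text
t: 8.58
position: [585.0, 204.4, 97.3]
tool_rot: [0.997, -0.07, -0.014, 0.002]
force: [-1.4, -0.7, -1.3]
grip_width: 0.1
t 8.5833 pos [585.  204.4  97.3] tray [ -2.4 209.8] xang -8.08 want -8.24 zax [-0.027 -0.003 -1.   ] F [-1.4 -0.7 -1.3] w 0.1
[0.0, 212.0, 65.0] shift cm [ 0.27  0.19 -3.23]
[0.0, 143.0, 65.0] shift cm [-0.72 -6.64 -3.23]
96 100 29.7 | 96 106 29.4 | 96 112 29.2 | 96 118 29.2 | 
49 100 29.3 | 49 106 30.4 | 49 112 29.6 | 49 118 29.3 | 
1 100 29.8 | 1 106 30.4 | 1 112 29.5 | 1 118 26.1 |
```

View pics/t3.png

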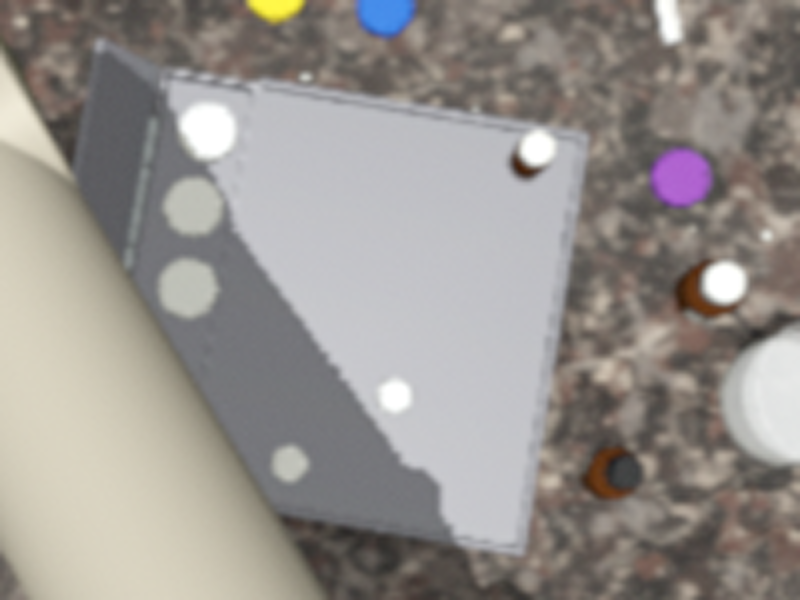

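All three wide caps lie side by side in the trough at (208,130), (193,206) and (188,288). Depth puts their tops at about 29–30 mm, so they are flat. The narrow caps and the vial have not moved. Now lower outside the lid and push it over.

```bash
python3 -m pendant '[{"ax":0,"ay":-1.5,"az":0,"tx":0.3,"ty":0.2,"tz":-1.2,"claw":255},{"ax":0,"ay":-1.5,"az":0,"tx":0.3,"ty":0.2,"tz":-2.4,"claw":255},{"ax":0,"ay":-1.5,"az":0,"tx":0.3,"ty":0.2,"tz":-3.2,"claw":255},{"ax":0,"ay":-1.5,"az":0,"tx":0.3,"ty":0.2,"tz":-3.2,"claw":255},{"ax":0,"ay":-1.5,"az":0,"tx":0.1,"ty":-1,"tz":-3.2,"claw":255},{"ax":0,"ay":-1.5,"az":0,"tx":0,"ty":-2.2,"tz":-3.2,"claw":255},{"ax":0,"ay":-1.5,"az":0,"tx":-0.2,"ty":-3.4,"tz":-3.2,"claw":255},{"ax":0,"ay":-1.5,"az":0,"tx":-0.4,"ty":-4.6,"tz":-3.2,"claw":255},{"ax":0,"ay":-1.5,"az":0,"tx":-0.6,"ty":-5.8,"tz":-3.2,"claw":255},{"ax":0,"ay":-1.5,"az":0,"tx":-0.7,"ty":-6.6,"tz":-3.2,"claw":255}]'; python3 w.py 0 105 65 0 95 39
```

```text
t: 9.47
position: [579.0, 136.1, 68.5]
tool_rot: [0.997, -0.072, 0.001, 0.001]
force: [0.7, 1.2, -0.1]
grip_width: 0.1
t 9.4667 pos [579.  136.1  68.5] tray [  1.5 141.3] xang -8.21 want -8.24 zax [ 0.001 -0.003 -1.   ] F [ 0.7  1.2 -0.1] w 0.1
[0.0, 105.0, 65.0] shift cm [-0.67 -3.57 -0.35]
[0.0, 95.0, 39.0] shift cm [-0.81 -4.56 -2.95]
```

```bash
python3 -m pendant '[{"ax":0,"ay":0,"az":0,"tx":-0.2,"ty":-1.2,"tz":-0.3,"claw":255},{"ax":0,"ay":0,"az":0,"tx":-0.4,"ty":-2.4,"tz":-0.3,"claw":255},{"ax":0,"ay":0,"az":0,"tx":-0.6,"ty":-3.6,"tz":-0.3,"claw":255},{"ax":0,"ay":0,"az":0,"tx":-0.7,"ty":-4.3,"tz":-0.6,"claw":255},{"ax":0,"ay":0,"az":0,"tx":-0.8,"ty":-4.5,"tz":-1.4,"claw":255},{"ax":0,"ay":0,"az":0,"tx":-0.8,"ty":-4.5,"tz":-2.2,"claw":255},{"ax":0,"ay":0,"az":0,"tx":-0.8,"ty":-4.5,"tz":-2.8,"claw":255},{"ax":0,"ay":0,"az":0,"tx":-0.8,"ty":-4.5,"tz":-3.2,"claw":255},{"ax":0,"ay":0,"az":0,"tx":-0.8,"ty":-4.5,"tz":-3.2,"claw":255},{"ax":0,"ay":0,"az":0,"tx":-0.8,"ty":-4.5,"tz":-3.2,"claw":255}]'; python3 w.py 0 95 35
```

```text
t: 10.3
position: [570.4, 91.6, 36.6]
tool_rot: [0.997, -0.071, 0.0, 0.002]
force: [-5.2, -2.6, 10.3]
grip_width: 0.1
t 10.3 pos [570.4  91.6  36.6] tray [-0.6 96.1] xang -8.15 want -8.24 zax [ 0.    -0.003 -1.   ] F [-5.2 -2.6 10.3] w 0.1
[0.0, 95.0, 35.0] shift cm [ 0.05 -0.12 -0.16]
```

It stopped at z 36.6 with 10 N upward, which agrees with the lid shut (top at 37). I'll press slightly more, then lift clear and verify.

```bash
python3 -m pendant '[{"ax":0,"ay":0,"az":0,"tx":0,"ty":0,"tz":-0.2,"claw":255},{"ax":0,"ay":0,"az":0,"tx":0,"ty":0,"tz":-0.2,"claw":255},{"ax":0,"ay":0,"az":0,"tx":0,"ty":0,"tz":-0.2,"claw":255},{"ax":0,"ay":0,"az":0,"tx":0,"ty":0,"tz":2,"claw":255},{"ax":0,"ay":0,"az":0,"tx":0,"ty":0,"tz":5,"claw":255},{"ax":0,"ay":0,"az":0,"tx":0,"ty":0,"tz":9,"claw":255},{"ax":0,"ay":0,"az":0,"tx":0,"ty":0,"tz":13,"claw":255},{"ax":0,"ay":0,"az":0,"tx":0,"ty":4,"tz":15,"claw":255},{"ax":0,"ay":0,"az":0,"tx":0,"ty":8,"tz":15,"claw":255},{"ax":0,"ay":0,"az":0,"tx":0,"ty":12,"tz":15,"claw":255}]'
python3 -m pendant '[{"ax":0,"ay":0,"az":0,"tx":0,"ty":4,"tz":0,"claw":255},{"ax":0,"ay":0,"az":0,"tx":0,"ty":8,"tz":0,"claw":255},{"ax":0,"ay":0,"az":0,"tx":0,"ty":8,"tz":0,"claw":255},{"ax":0,"ay":0,"az":0,"tx":0,"ty":8,"tz":0,"claw":255},{"ax":0,"ay":0,"az":0,"tx":0,"ty":8,"tz":0,"claw":255},{"ax":0,"ay":0,"az":0,"tx":0,"ty":8,"tz":0,"claw":255},{"ax":0,"ay":0,"az":0,"tx":0,"ty":8,"tz":0,"claw":255},{"ax":0,"ay":0,"az":0,"tx":0,"ty":8,"tz":0,"claw":255},{"ax":0,"ay":0,"az":0,"tx":0,"ty":8,"tz":0,"claw":255},{"ax":0,"ay":0,"az":0,"tx":0,"ty":8,"tz":0,"claw":255}]'
python3 w.py
python3 - <<'E'
from h import *
a=cap('top');c=cap('scene')
im=lambda c,y,x:cv2.resize(c['color'][y:y+150,x:x+200,::-1],None,fx=2.9,fy=2.9,interpolation=cv2.INTER_CUBIC)[:300*2]
A=cv2.resize(a['color'][130:280,240:440,::-1],(400,300));B=cv2.resize(c['color'][120:270,250:450,::-1],(800,600),interpolation=cv2.INTER_CUBIC)
cv2.imwrite('pics/fin.png',B)
q=np.load('tray.npy');cs,sn=np.cos(q[2]),np.sin(q[2]);R=np.array([[cs,-sn],[sn,cs]])
for n,c in(('top',a),('scene',c)):
    W=depthpt(c,[(u,v) for v in range(130,280) for u in range(250,440)])
    L=np.c_[(W[:,:2]-q[:2])@R,W[:,2]]
    for y in(60,70,82,90,100,110,120,130,138):
        k=(abs(L[:,0]-30)<90)&(abs(L[:,1]-y)<3)&(L[:,2]<70); print(n,y,k.sum(),np.median(L[k,2]).round(1) if k.any() else 0,end=' | ')
    print()
E
```

```text
t: 11.13
position: [571.4, 213.5, 188.6]
tool_rot: [0.997, -0.072, 0.002, 0.001]
force: [0.3, 0.3, -0.7]
grip_width: 0.0
t: 11.97
position: [571.8, 292.7, 188.8]
tool_rot: [0.997, -0.073, 0.002, 0.001]
force: [0.2, 0.0, 0.5]
grip_width: 0.1
t 11.9667 pos [571.8 292.7 188.8] tray [-28.1 295.3] xang -8.32 want -8.24 zax [ 0.004 -0.002 -1.   ] F [0.2 0.  0.5] w 0.1
top 60 160 34.9 | top 70 162 35.6 | top 82 159 38.6 | top 90 163 37.5 | top 100 160 37.6 | top 110 160 37.8 | top 120 163 37.8 | top 130 160 37.8 | top 138 164 37.5 | 
scene 60 120 33.6 | scene 70 84 33.4 | scene 82 115 36.3 | scene 90 121 35.4 | scene 100 117 35.9 | scene 110 122 35.9 | scene 120 127 35.6 | scene 130 120 36.0 | scene 138 313 18.1 |
```

View pics/fin.png

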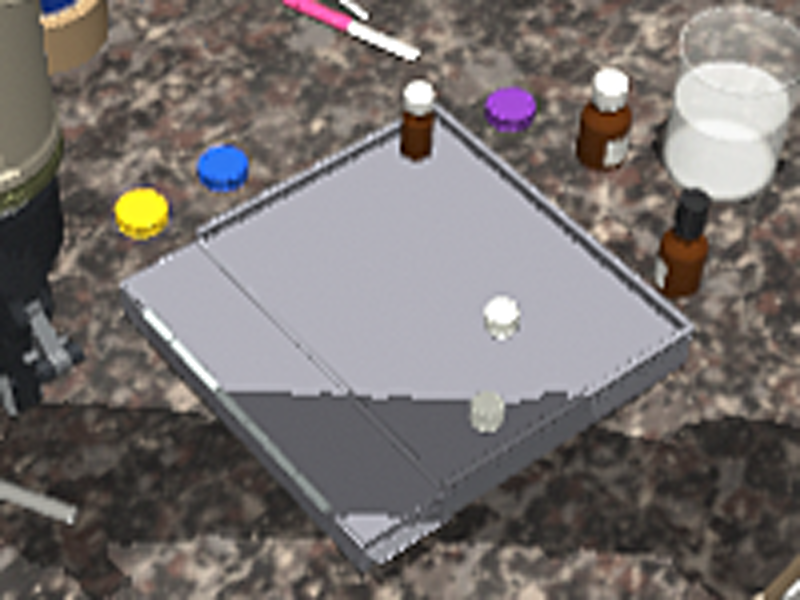

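The lid lies flat: its height is the same from hinge to free edge, about 2.5 mm above the plate, where 3 mm is expected. The narrow caps at (501,317) and (487,411) and the vial at (417,120) are where they were, and the arm is clear.

```bash
python3 -c "
from h import *
print(r.sign_off())"
```

```text
the job is handed in; nothing more can be done
None
```

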